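# Vent the instrument steriliser

## Robot

A 6-joint arm with a two-finger parallel gripper is mounted at the origin on the work surface; the furniture and walls round the work are solid. World frame = base frame: x ahead of the robot, y to its left, z up, the work surface at z = 0. Lengths are in mm, angles in rad, forces in N, time in s.
With the tool pointing down it reaches from about 275 to 1000 mm from the base axis. Payload 8.4 kg.
Tool frame: the origin (TCP) lies midway between the tips of the shut fingers; the grasp point (between the pads) lies 19 mm behind it; z points along the fingers, y is the direction in which the jaws open and shut (so a half turn about z gives the same grasp; the last joint's range is limited). The gripper opens to 85 mm and grips with 20 to 120 N. Pads are 22 mm wide; open, the fingers measure 114 mm over their backs; the gripper's body (76 mm by 85 mm) begins 54 mm behind the grasp point. The pads swing forward as they close: fully open they stand 13 mm farther back than shut.
Start: joints at [-1.267, 0.353, 1.633, -0, 1.155, -0.002], TCP at [188.159, -596.007, 231.281] pointing down, gripper open.
Joint ranges: [-2.63, 2.63], [-0.92, 2.1], [0.06, 2.66], [-1.3, 4.44], [0, 2.69], [-3.02, 3.02]. Speed limits (rad/s): [2.22, 2.22, 2.79, 3.14, 3.14, 3.14].

## Interface

Orientations are given as [roll, pitch, yaw] about the fixed x, y, z axes, in that order (R = Rz(yaw) Ry(pitch) Rx(roll)).
In Python, from rig import r gives the robot as it stands. The module is installed in compiled form; this text tells all that it offers.
- The arm moves only by the tool drive_tool, never from a script. Its argument "moves" is a list of rows, each a list of 3 entries, a list of its own where there are three numbers: the closure, from 0 (fully open) to 1 (shut), then the shift along the tool's x, y, z in cm, then the turn about the tool's z in degrees. In form: [[claw, [dx, dy, dz], roll], ...]. A call has 1 to 12 rows; each row is the pose to reach, as a shift and turn from the pose measured when the call began, along the tool's axes at that moment; what a row does not reach only later rows make up. A row lasts 1/8 s, in which the tool goes at most 62.5 mm and 10.7 degrees, less where a joint would pass 70% of its speed; a pose out of reach is approached as far as the arm can. A call with a gripper value outside its range is refused whole. The fingers move at their own pace and stop on an object; "grip_force" is the grip in N (left out, the last holds). Time passes only in rows, so rows that repeat a pose let the fingers close. It gives the time, the measured TCP pose, the force and the opening at its end, in the units of the state.
- r.sense(): the state, without advancing time (a new reading comes with each control period).
- r.grab_frame(name): name is "side" or "top"; returns a dict with "color" (420x560x3 uint8, red, green, blue), "fx", "fy", "cx", "cy" (pixels), "pose" (4x4, takes a point from camera to world coordinates). Camera axes: x right, y up, looking along -z (the intrinsics and any distortion apply to the point x, -y, -z); pixel columns grow to the right and rows downward; lengths in mm; the calibration is good to about 2 mm. A picture is of the moment at which its call begins. There is no depth.
- r.sign_off(): hands the job in, once; it reports no verdict.
Trained networks look in the newest picture that a camera, given by its name, has taken for a name from the list of things; names that differ only in an ending like _2 or _b are one class to them, and where a whole thing is asked for, a point or a joint stands for the part that bears it (a point fixed in the world has none). Each returns a list of dicts, best first, with "score" (0 to 1); they miss things now and then, are a little off and sometimes report something else, mostly with a low value. They report only what shows in the picture. A call takes as long as a camera call.
- r.outline_of(thing, camera): "mask" (420x560 bool, what is visible of it) and "at" ([column, row] in pixels, amid what is visible of it).
- r.spot_point(thing, camera): "at" ([column, row] in pixels: a listed point, or the origin of a listed thing).
The state is a dict: "clock": time; "qpos": joint angles; "qvel": joint speeds; "joint_efforts": joint torques, N m; "eef_pos": TCP position; "tcp_rot": TCP orientation; "contact_force": force on the tool from outside, world axes, zero at the start; "wrist_torque": the same for the moment, N m; "opening": opening from 0.0 (shut) to 1.0 (fully open).
Only numpy, scipy, OpenCV 4.12 (cv2) and the standard library are available. Lean on these libraries where they do the work, as an engineer would, in place of code of your own. Each camera call takes 0.05 s, during which the arm holds its last target.

## Task

The nail-instrument steriliser has finished and its load has to dry. Push the red lock plunger on its side fully home, then pull the lid up by its black handle until it breaks free of its sticking gasket, and keep hold of it with the lid only slightly open, about 3 cm at the front edge (at least 2, at most 4), never letting it fly wide open. The job ends holding: stay still with the lid held ajar like that, and leave the other things on the table where they are.

Things in the scene. Friction and masses are not known exactly. Their poses are not given: they have to be found in the camera images.
- steriliser: pale grey tabletop steriliser, fixed to the table, housing 150 deep x 200 wide x 78 high (104 with its lid, 147 to the top of the handle). Origin: centre of its underside. x points from its front (control strip, towards the robot) to its rear, where the lid is hinged; z up. A grey lock tower, 36 x 30 in plan and 106 high, stands against its right-hand wall (centre at x -30, y -127).
- pin_top (a point): centre of the flat top of the red lock plunger (a disc 20 across, 8 thick) that stands on the lock tower, at x -30, y -127, z 126 of the steriliser while up. It slides straight down 8 mm against about 4 N of friction and stays where it is left.
- pin (a joint): lock plunger: 0 up (it starts at 0 to 0.0012; a steel bolt lies 6 mm over the strike plate on the lid's edge and locks it), 0.008 fully home (bolt drawn back, lid free). The bolt clears the lid from 0.006 on.
- lid_handle (a point): centre of the lid's handle: a black round bar 13 in diameter, 88 long, along the steriliser's y axis (parallel to the hinge), on two steel posts at its ends; its centre is 36 above the lid's top plate and 140 above the table with the lid shut, 125 in front of the hinge line.
- lid_hinge (a point): middle of the lid's hinge line at the rear, 80 above the table; the hinge axis is the steriliser's y axis.
- lid_front_edge (a point): middle of the lid's lower front edge, 155 in front of the hinge line; its height above the shut position is the opening of the lid.
- lid (a joint): lid angle in rad: 0 shut, grows as the front edge rises (0.19 is 30 mm at the front edge). The lid weighs about 0.4 kg and falls shut if let go. Once unlocked its gasket still sticks: the pull at the handle climbs to a peak of about 18 N within the first 2 mm of lift, falls off, and at about 6 mm the lid is free and only its weight (about 3 N) is left.
- polish_red: small red polish bottle with a black cap, 27 x 34 x 74, bystander; origin under its centre
- polish_blue: small blue polish bottle with a pale cap, 27 x 34 x 88, bystander; origin under its centre
- pigment_pink: pink pigment jar, 32 across, 23 high, bystander; origin under its centre
- pigment_black: pigment jar with black lid, 32 across, 23 high, bystander; origin under its centre

How it is judged (in metres and radians):
On the way, in this order (a step that is already met when the one before it is completed fails the run):
1. the lock plunger is pushed home while the lid is still shut (value of joint pin above 0.0065 m and value of joint lid below 0.02 rad), for 0.1 s.
2. the lid has come free of its gasket, carried by the fingers (value of joint lid above 0.06 rad and contact force between the fingers and lid above 1 N), for 0.1 s.
At the end, for the whole second after the job is handed in: The fingers hold the lid still, 0.12 to 0.275 rad open (its front edge 19 to 42 mm up), and the lock plunger is still home (at least 6.5 mm down) (value of joint lid between 0.12 and 0.275 rad and velocity of joint lid between -0.1 and 0.1 rad/s and contact force between the fingers and lid above 1 N and value of joint pin above 0.0065 m); the arm keeps its last pose, push and grip.
It fails at once if the lid flies wide open (past 0.5 rad, 74 mm at the front edge) (value of joint lid above 0.5 rad).
It fails at once if a bystander is moved by more than 3 cm or knocked over (distance of any of polish_red, polish_blue, pigment_pink, pigment_black from where it was at the start of the episode above 0.03 m or angle between any of polish_red, polish_blue, pigment_pink, pigment_black's own z axis and vertical above 0.5 rad).
It also fails if it takes over 35 s, if anything falls off the work surface, if the arm or the gripper's body presses on something with over 40 N, if the wrist force passes 120 N, or if a joint passes its speed limit or range.

## Working session

There is one attempt and no reset: what is moved stays moved. The work goes in short steps, Python scripts to look and compute and a tool call to move; the robot and the scene stay as the last step left them, time stands still between calls to the robot, and variables do not carry over. Pictures are saved under pics/ and viewed, and the job is handed in when it is done.

Besides the shell and the picture viewer there is one more tool, called after "Emit:" as a command line: name --argument value ..., lists and objects as JSON in quotes. drive_tool: Moves the arm, as the interface text tells. Its arguments: {"type":"object","properties":{"moves":{"type":"array"},"grip_force":{"type":"number"}},"required":["moves"]}

```bash
mkdir -p pics; cat > h.py <<'E'
from rig import r
import numpy as np, cv2
names_p=["pin_top","lid_handle","lid_hinge","lid_front_edge","steriliser","polish_red","polish_blue","pigment_pink","pigment_black"]
def ray(f,uv):
    d=np.array([(uv[0]-f["cx"])/f["fx"],-(uv[1]-f["cy"])/f["fy"],-1.0])
    P=np.array(f["pose"]);d=P[:3,:3]@d
    return P[:3,3],d/np.linalg.norm(d)
def atz(f,uv,z):
    o,d=ray(f,uv);return o+d*(z-o[2])/d[2]
def tri(rs):
    A=np.zeros((3,3));b=np.zeros(3);
    for o,d in rs:
        M=np.eye(3)-np.outer(d,d);A+=M;b+=M@o
    return np.linalg.solve(A,b)
E
python3 - <<'E'
from h import *
F={}
for c in["side","top"]:
    F[c]=r.grab_frame(c);cv2.imwrite(f"pics/a_{c}.png",F[c]["color"][:,:,::-1])
    print(c,[k for k in F[c]],np.round(F[c]["pose"],3).tolist(),F[c]["fx"],F[c]["cx"],F[c]["cy"])
Z=dict(pin_top=126,lid_handle=140,lid_hinge=80,lid_front_edge=78,steriliser=0,polish_red=0,polish_blue=0,pigment_pink=0,pigment_black=0)
for n in names_p:
    rs=[]
    for c in F:
        o=r.spot_point(n,c)
        if o:
            print(n,c,np.round(o[0]["at"],1),round(o[0]["score"],2),"atz",np.round(atz(F[c],o[0]["at"],Z[n]),1)); rs.append(ray(F[c],o[0]["at"]))
    if len(rs)==2: print("   tri",np.round(tri(rs),1))
print(r.sense())
E
```

```text
side ['color', 'fx', 'fy', 'cx', 'cy', 'pose'] [[-0.33, -0.779, 0.533, 1098.732], [0.944, -0.272, 0.186, 209.987], [-0.0, 0.564, 0.826, 1047.717], [0.0, 0.0, 0.0, 1.0]] 513.4450060079192 282.04868638232966 214.24032268859648
top ['color', 'fx', 'fy', 'cx', 'cy', 'pose'] [[-0.017, 0.988, -0.156, 325.733], [-1.0, -0.015, 0.012, 10.837], [0.01, 0.156, 0.988, 1182.179], [0.0, 0.0, 0.0, 1.0]] 473.00469674540756 281.87685604743416 211.03873018597423
pin_top side [261.4 192.5] 0.39 atz [463.8 -61.2 126. ]
pin_top top [259.3 175.6] 0.51 atz [575.2  47.7 126. ]
   tri [552.6  12.1 269.3]
lid_handle side [313.1 200.6] 0.94 atz [456.9  57.1 140. ]
lid_handle top [248.9 225.5] 0.69 atz [458.8  71.4 140. ]
   tri [459.7  64.6 146.6]
lid_hinge side [288.8 261.6] 0.65 atz [586.   45.9  80. ]
lid_hinge top [259.1 175.5] 0.81 atz [586.3  49.8  80. ]
   tri [586.4  47.9  81.6]
lid_front_edge side [324.2 207.9] 0.94 atz [424.4  77.   78. ]
lid_front_edge top [251.3 242.1] 0.74 atz [427.6  69.6  78. ]
   tri [426.5  73.4  79.5]
steriliser side [303.7 251.6] 0.58 atz [506.7  56.7   0. ]
steriliser top [2
[... 679 characters left out ...]
11. ]
{'clock': 1.0, 'qpos': array([-1.26743677e+00,  3.52996103e-01,  1.63340763e+00, -5.54267522e-05,
        1.15522519e+00, -2.40250185e-03]), 'qvel': array([-1.57358488e-03,  1.38359835e-05, -9.67222238e-04, -5.27218190e-07,
       -7.43275859e-04, -1.21983134e-04]), 'joint_efforts': array([-1.86597252e-03, -6.05179238e+01, -3.42448819e+01, -3.83007846e-04,
        1.26656407e-03, -3.61510928e-06]), 'eef_pos': array([ 188.11623567, -596.00665695,  231.28013136]), 'tcp_rot': array([-3.14155625e+00,  5.06210384e-05,  3.05784441e-01]), 'contact_force': array([-0.05860728, -0.08721364,  0.19782797]), 'wrist_torque': array([0.0277668 , 0.00558628, 0.00916453]), 'opening': 1.0004710351264232}
```

View pics/a_top.png

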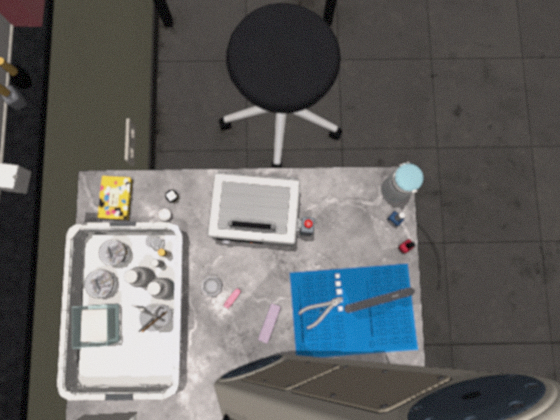

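View pics/a_side.png

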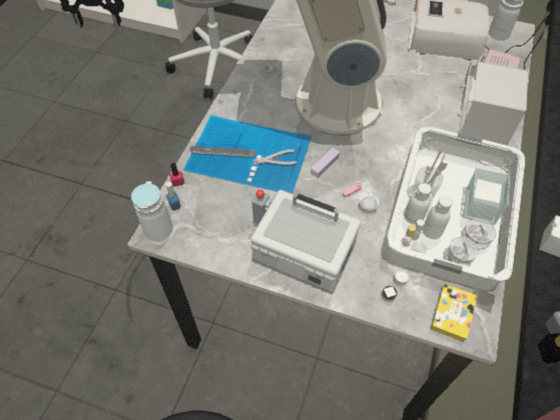

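```bash
python3 - <<'E'
from h import *
F={c:r.grab_frame(c) for c in["side","top"]}
rs=[]
for c,b in(("side",(245,180,275,230)),("top",(295,210,325,245))):
    im=F[c]["color"];x0,y0,x1,y1=b;s=im[y0:y1,x0:x1].astype(int)
    m=(s[...,0]>120)&(s[...,0]>1.8*s[...,1]);v,u=np.nonzero(m)
    uv=(u.mean()+x0,v.mean()+y0);print(c,uv,m.sum(),u.min()+x0,u.max()+x0,v.min()+y0,v.max()+y0,atz(F[c],uv,126),atz(F[c],uv,122));rs.append(ray(F[c],uv))
print("pin tri",tri(rs))
for c,b in(("side",(235,170,375,300)),("top",(195,160,335,260))):
    x0,y0,x1,y1=b
    cv2.imwrite(f"pics/z_{c}.png",cv2.resize(F[c]["color"][y0:y1,x0:x1,::-1],None,fx=5,fy=5,interpolation=cv2.INTER_CUBIC))
from scipy.optimize import least_squares
# handle: black mask
for c in F:
    o=r.outline_of("lid_handle",c); print(c,[(round(a["score"],2),a["at"],a["mask"].sum()) for a in o[:2]])
E
```

```text
side (np.float64(259.7173913043478), np.float64(193.17391304347825)) 46 256 263 190 196 [466.81471143 -64.09284751 126.        ] [464.07236504 -65.28227982 122.        ]
top (np.float64(308.0181818181818), np.float64(223.3090909090909)) 55 304 312 219 227 [463.48763187 -60.9038308  126.        ] [464.00934225 -61.17553162 122.        ]
pin tri [464.42468884 -63.00677494 123.0919149 ]
side [(0.76, [307.7, 230.2], np.int64(5930))]
top [(0.56, [251.8, 209.0], np.int64(5770))]
```

View pics/z_top.png

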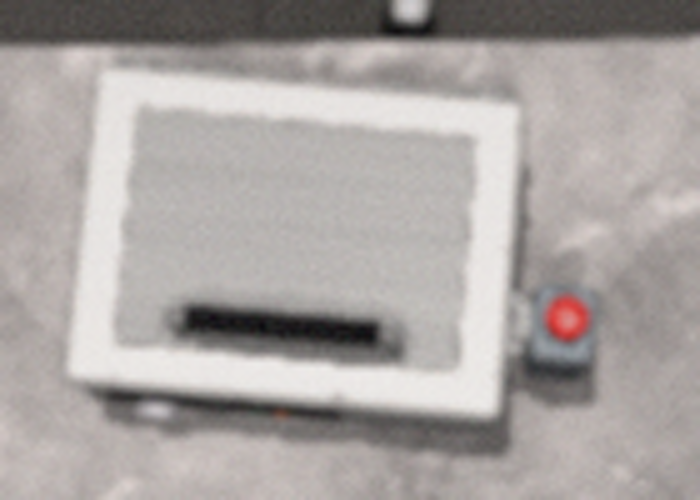

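View pics/z_side.png

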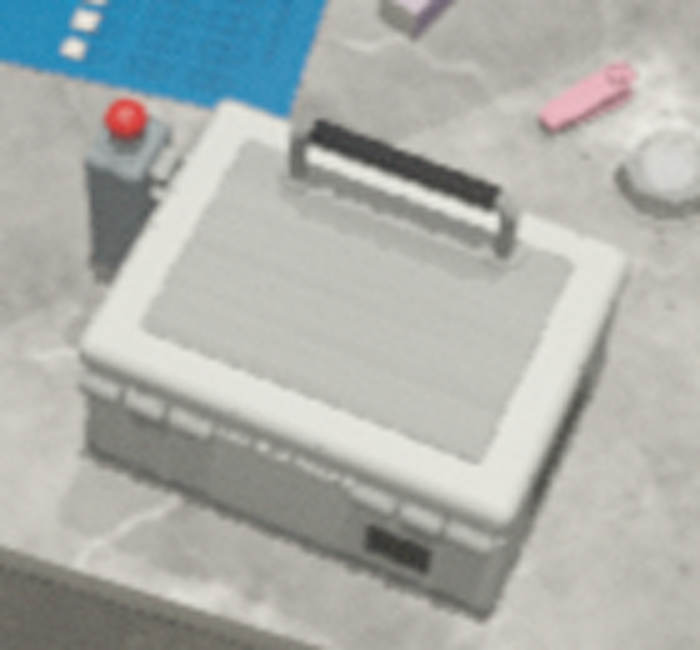

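```bash
python3 - <<'E'
from h import *
F={c:r.grab_frame(c) for c in["side","top"]}
T=[(232.3,224.0),(270.6,226.2)];S=[(334.5,208.2),(297.4,196.6)]
for a,b in((T,"top"),(S,"side")):
    p=[atz(F[b],q,142) for q in a];print(b,np.round(p,1),(p[0]+p[1])/2,"yaw",np.degrees(np.arctan2(*(p[0]-p[1])[[1,0]]))-90)
p=[tri([ray(F["top"],T[i]),ray(F["side"],S[i])]) for i in(0,1)];print(np.round(p,1),(p[0]+p[1])/2,np.degrees(np.arctan2(*(p[0]-p[1])[[1,0]]))-90)
E=lambda x,y:(195+x/5-.4,160+y/5-.4)
c=[E(105,70),E(520,102),E(500,415),E(70,380)]
q=[atz(F["top"],k,z) for k,z in zip(c,(104,104,90,90))]
print(np.round(q,1)); 
for i,j in((0,1),(3,2)): d=q[i]-q[j];print(np.degrees(np.arctan2(d[1],d[0]))-90,np.linalg.norm(d))
# predicted pin & handle relation
for y in(-7,-8,-9,-6,-5):
    a=np.radians(y);R=np.array([[np.cos(a),-np.sin(a)],[np.sin(a),np.cos(a)]])
    print(y,"pin-handle offset",R@np.array([-30+50,-127]))
E
```

```text
top [[462.5 108.  142. ]
 [456.3  23.3 142. ]] [459.38989587  65.62226082 142.        ] yaw -4.2234394908418835
side [[462.4 107.  142. ]
 [459.3  21.8 142. ]] [460.85215652  64.37792516 142.        ] yaw -2.0571183122161187
[[462.6 107.5 142.5]
 [456.9  22.2 139. ]] [459.74689505  64.85425714 140.71880012] -3.7888409191086794
[[586.7 150.4 104. ]
 [568.5 -43.  104. ]
 [423.7 -31.1  90. ]
 [443.2 167.7  90. ]]
-5.365808886288221 194.26014906663914
-5.594034104817851 199.74684598837948
-7 pin-handle offset [   4.37351642 -128.49074813]
-8 pin-handle offset [   2.13037755 -128.54750675]
-9 pin-handle offset [-1.13410248e-01 -1.28565109e+02]
-6 pin-handle offset [   6.61532307 -128.39484998]
-5 pin-handle offset [   8.85511463 -128.25984151]
```

Emit:
drive_tool --moves '[[1,[4.2,-4.2,0.4],-6],[1,[8.4,-8.4,0.4],-12],[1,[12.6,-12.6,0.4],-18],[1,[16.8,-16.8,0.4],-24],[1,[21,-21,0.4],-31],[1,[25.2,-25.2,0.4],-38],[1,[29.4,-29.4,0.4],-45],[1,[33.6,-33.6,0.8],-52],[1,[37.8,-37.8,1.5],-60],[1,[42.4,-42.5,3],-67],[1,[42.4,-42.5,4],-67],[1,[42.4,-42.5,4],-67]]'

```text
clock: 2.8
eef_pos: [463.8, -62.8, 190.5]
tcp_rot: [-3.14, 0.0, 1.476]
contact_force: [-0.1, -0.3, 0.7]
opening: -0.004
```

```bash
python3 - <<'E'
from h import *
f=r.grab_frame("side");g=r.grab_frame("top");s=r.sense()
print(s["clock"],s["eef_pos"],s["tcp_rot"],s["contact_force"],s["opening"])
a=cv2.resize(f["color"][120:270,200:400,::-1],None,fx=2,fy=2);b=cv2.resize(g["color"][130:280,200:400,::-1],None,fx=2,fy=2)
cv2.imwrite("pics/b.png",np.hstack([a,b]))
E
```

```text
2.9 [464.09285252 -64.00037909 191.41016991] [-3.14118737e+00  2.90491631e-04  1.47367914e+00] [-0.24424799  0.74196689 -0.08668821] -0.0007527215598418872
```

View pics/b.png

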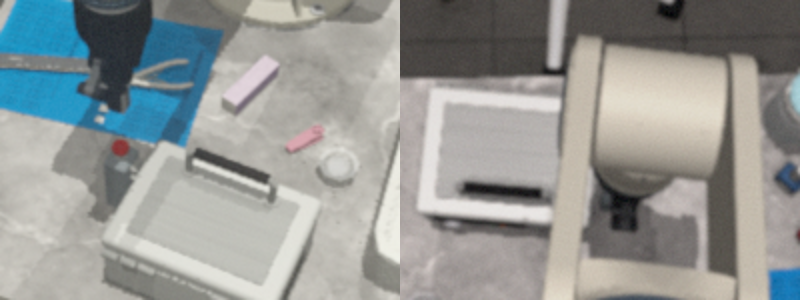

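Emit:
drive_tool --moves '[[1,[0,0,3],0],[1,[0,0,5.5],0],[1,[0,0,6.1],0],[1,[0,0,6.4],0],[1,[0,0,6.7],0],[1,[0,0,6.9],0],[1,[0,0,7.1],0],[1,[0,0,7.1],0]]'

```text
clock: 3.9
eef_pos: [464.6, -64.1, 120.7]
tcp_rot: [3.141, 0.0, 1.474]
contact_force: [1.2, -1.7, 2.9]
opening: -0.001
```

Emit:
drive_tool --moves '[[1,[0,0,0.2],0],[1,[0,0,0.3],0],[1,[0,0,0.4],0],[1,[0,0,0.4],0]]'

```text
clock: 4.4
eef_pos: [464.8, -64.1, 117.8]
tcp_rot: [3.141, 0.0, 1.474]
contact_force: [-5.4, -1.1, 22.8]
opening: 0.002
```

Emit:
drive_tool --moves '[[1,[0,0,0.1],0],[1,[0,0,0.1],0],[1,[0,0,-4],0],[0.3,[0,0,-8],0],[0.3,[2,0,-8],0]]'

```text
clock: 5.03
eef_pos: [468.2, -44.3, 200.3]
tcp_rot: [3.136, -0.0, 1.472]
contact_force: [-0.3, -0.5, 0.3]
opening: 0.42
```

```bash
python3 - <<'E'
from h import *
f=r.grab_frame("side");s=r.sense()
print(s["clock"],s["eef_pos"],s["tcp_rot"],s["contact_force"],s["opening"])
im=f["color"];x0,y0=245,180;q=im[180:230,245:275].astype(int)
m=(q[...,0]>90)&(q[...,0]>1.8*q[...,1]);v,u=np.nonzero(m);uv=(u.mean()+x0,v.mean()+y0);print(uv,m.sum())
R=ray(f,uv);o,d=R;t=(464.4-o[0])/d[0];print(o+d*t)
cv2.imwrite("pics/c.png",cv2.resize(im[120:270,200:400,::-1],None,fx=4,fy=4))
E
```

```text
5.075 [467.3567206  -42.20247829 198.96004672] [ 3.13842618e+00 -1.25207632e-03  1.47256079e+00] [-0.40943868  1.13212832  0.1833852 ] 0.5067254917117096
(np.float64(259.75), np.float64(195.20454545454547)) 44
[464.4        -65.36101614 114.71323662]
```

View pics/c.png

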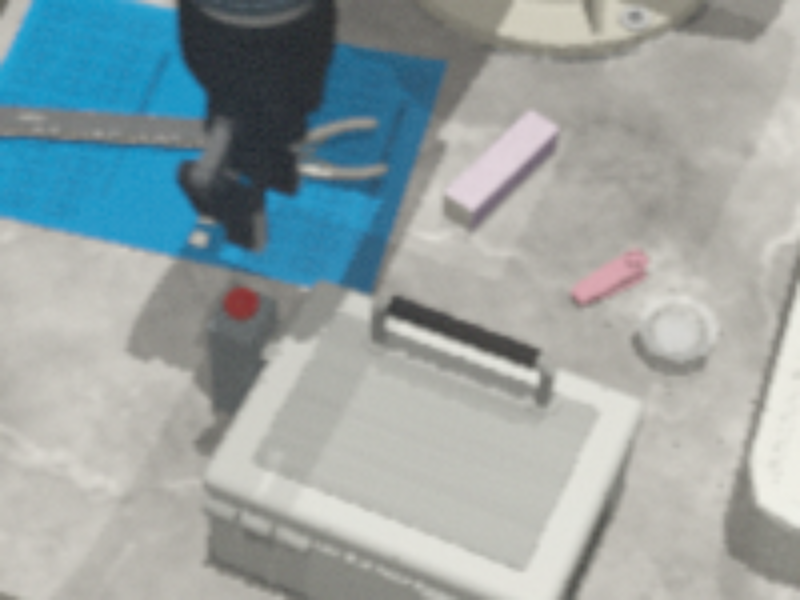

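Emit:
drive_tool --moves '[[0.2,[4,-0.7,0],0],[0.2,[8,-1.3,0],0],[0.2,[10.6,-1.8,0],0],[0.2,[10.6,-1.8,0.8],0],[0.2,[10.6,-1.8,0.8],0]]'

```text
clock: 5.7
eef_pos: [458.9, 64.6, 189.8]
tcp_rot: [3.141, -0.001, 1.473]
contact_force: [-0.2, -0.1, 0.1]
opening: 0.797
```

```bash
python3 - <<'E'
from h import *
f=r.grab_frame("side");s=r.sense()
print(s["clock"],s["eef_pos"],s["tcp_rot"],s["contact_force"],s["opening"])
im=f["color"]
cv2.imwrite("pics/d.png",cv2.resize(im[100:250,230:430,::-1],None,fx=4,fy=4))
E
```

```text
5.75 [459.24780554  64.36320893 190.20828575] [ 3.14025055e+00 -6.93389011e-04  1.47235931e+00] [-0.6748126   0.33747378  0.22923687] 0.8002442916954856
```

View pics/d.png

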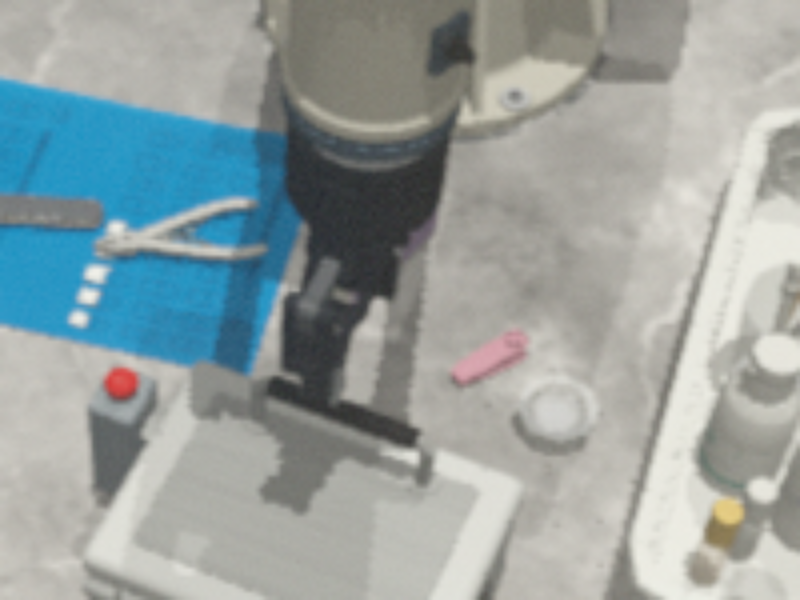

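Emit:
drive_tool --moves '[[0.2,[0,0,3],0],[0.2,[0,0,5.5],0],[0.2,[0,0,6.9],0],[0.2,[0,0,6.9],0],[0.2,[0,0,6.9],0]]' --grip_force 25

```text
clock: 6.38
eef_pos: [460.0, 64.2, 121.9]
tcp_rot: [3.139, -0.001, 1.472]
contact_force: [0.8, -0.2, 0.2]
opening: 0.8
```

Emit:
drive_tool --moves '[[1,[0,0,0],0],[1,[0,0,0],0],[1,[0,0,0],0],[1,[0,0,0],0]]' --grip_force 25

```text
clock: 6.88
eef_pos: [462.1, 64.2, 122.5]
tcp_rot: [3.135, -0.001, 1.472]
contact_force: [6.0, -2.1, -3.4]
opening: 0.138
```

Emit:
drive_tool --moves '[[1,[0,0,0],0],[1,[0,0,0],0],[1,[0,0.1,-0.2],0],[1,[0,0.2,-0.4],0],[1,[0,0.3,-0.6],0],[1,[0,0.4,-0.8],0],[1,[0,0.4,-0.8],0],[1,[0,0.4,-0.8],0]]' --grip_force 80

```text
clock: 7.88
eef_pos: [466.1, 63.8, 130.6]
tcp_rot: [3.135, -0.001, 1.472]
contact_force: [3.5, -1.1, -5.0]
opening: 0.123
```

Emit:
drive_tool --moves '[[1,[0,0.1,-0.2],0],[1,[0,0.25,-0.4],0],[1,[0,0.4,-0.6],0],[1,[0,0.5,-0.8],0],[1,[0,0.65,-1.0],0],[1,[0,0.8,-1.2],0],[1,[0,0.95,-1.4],0],[1,[0,0.95,-1.4],0],[1,[0,0.95,-1.4],0]]'

```text
clock: 9.0
eef_pos: [474.5, 62.9, 144.5]
tcp_rot: [3.137, -0.001, 1.472]
contact_force: [-4.6, 2.1, -3.0]
opening: 0.119
```

```bash
python3 - <<'E'
from h import *
f=r.grab_frame("side");s=r.sense()
print(s["clock"],s["eef_pos"],s["tcp_rot"],s["contact_force"],s["opening"])
im=f["color"];x0,y0=245,180;q=im[180:230,245:275].astype(int)
m=(q[...,0]>90)&(q[...,0]>1.8*q[...,1]);v,u=np.nonzero(m);uv=(u.mean()+x0,v.mean()+y0);print("pin",uv,m.sum())
for n in("lid_front_edge","lid_handle"):
    o=r.spot_point(n,"side");
    if o: 
        R=ray(f,o[0]["at"]);print(n,o[0]["at"],o[0]["score"],R[0]+R[1]*((R[0][1]-65)/-R[1][1]))
cv2.imwrite("pics/e.png",cv2.resize(im[150:300,230:430,::-1],None,fx=4,fy=4))
E
```

```text
9.05 [474.49318874  62.85928399 144.4444054 ] [ 3.13685198e+00 -1.07583956e-03  1.47219240e+00] [-5.25113168  2.86249556 -3.4449939 ] 0.1181789848622586
pin (np.float64(259.78723404255317), np.float64(195.17021276595744)) 47
lid_front_edge [323.6, 202.5] 0.7 [378.85732082  65.          33.85900963]
lid_handle [313.7, 199.4] 0.71 [485.61597321  65.         185.36028941]
```

View pics/e.png

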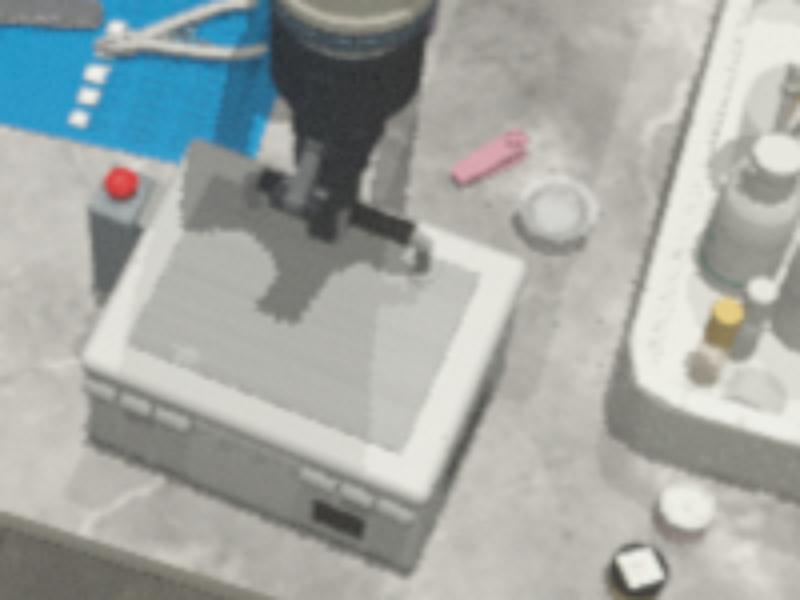

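```bash
python3 - <<'E'
from h import *
f=r.grab_frame("side");P=np.linalg.inv(np.array(f["pose"]))
a=np.radians(-5.5);H=np.array([586,52.])
def pj(x,y,z,t):
    X=x*np.cos(t)+ (z-80)*np.sin(t); Z=-x*np.sin(t)+(z-80)*np.cos(t)+80
    w=np.array([H[0]+X*np.cos(a)-y*np.sin(a),H[1]+X*np.sin(a)+y*np.cos(a),Z,1]);c=P@w
    return np.array([f["cx"]+f["fx"]*c[0]/-c[2],f["cy"]+f["fy"]*c[1]/c[2]])
for y in(100,-100):
  for t in(0,.12,.16,.19,.22,.27):print(y,t,(pj(-155,y,104,t)-[230,150])*4)
g=cv2.imread("pics/a_side.png")[150:300,230:430]
cv2.imwrite("pics/f.png",np.hstack([cv2.resize(g[0:90,:150],None,fx=2.6,fy=4),cv2.resize(f["color"][150:240,230:380,::-1],None,fx=2.6,fy=4)]))
E
```

```text
100 0 [526.06964807 271.74908289]
100 0.12 [527.88602243 258.44134845]
100 0.16 [528.17084471 254.71326072]
100 0.19 [528.2760626  252.16110119]
100 0.22 [528.2870171  249.82315461]
100 0.27 [528.09267304 246.41496361]
-100 0 [198.56808384 151.23981608]
-100 0.12 [195.48033393 136.69393705]
-100 0.16 [194.06866355 132.50059106]
-100 0.19 [192.88336638 129.58229705]
-100 0.22 [191.58928401 126.86351971]
-100 0.27 [189.19025156 122.78807806]
```

View pics/f.png

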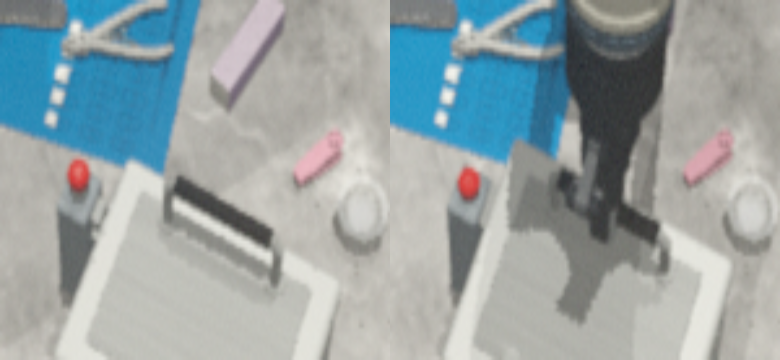

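```bash
python3 - <<'E'
from h import *
s=r.sense();print(s["clock"],s["eef_pos"],s["contact_force"],s["opening"],abs(s["qvel"]).max())
print(r.sign_off())
E
```

```text
9.2 [474.49722379  62.8847137  144.4528483 ] [-4.9085405   3.57131175 -3.50637739] 0.12012505494941413 0.0010156460862998408
the job is handed in; nothing more can be done
None
```

I pushed the lock plunger home and pulled the lid free of its gasket. I handed the job in at 9.2 s with the gripper holding the lid about 0.19 rad open, roughly 3 cm at the front edge.

- **Plunger:** It went down until it met a stop, with about 23 N on the tool. In the later pictures it sat about 2 px lower than at the start, which is about 8 mm, and it stayed there.
- **Lid:** I held the handle at 80 N and lifted it in small steps along its arc, about 22 mm up and 12 mm back. In the side picture the front corner rose 21 px in the zoomed view, against 21.7 px predicted for 0.19 rad.
- **Last state:** The arm was still (joint speeds about 0.001 rad/s). The tool read about 3.5 N of lid weight and 6 N of sideways load, and the opening matched the bar between the pads.
- **Other things on the table:** The arm passed well above the bottles and stayed clear of the jars. I did not measure their positions again afterwards.
- **Checks that disagreed:**
    - With the gripper in view, the network's spots for the handle and front edge put them at impossible heights, so I used the corner measurement.
    - The first network reading of the plunger was wrong in the top picture, so I found it by colour instead.

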